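# Lock the strainer cup under the drip-watering collar

### The job

Lock the black strainer cup back under the drip-watering stand: raise its neck into the collar from below, feel for the slots, turn it clockwise (seen from above) to the stop and let the lugs drop into their notches, so that it hangs by itself and the steel flag on the collar stays tipped. Be gentle, as forcing cracks the plastic lugs, let go of the cup, and leave the other things on the cabinet where they are.

Things in the scene. Friction and masses are not known exactly. Their poses are not given: they have to be found in the camera images.
- cup_center (a point): Black plastic strainer cup, 0.13 to 0.23 kg, 82 mm tall, standing upright on the cabinet top; this point is on its axis, half-way up (41 mm above its underside). z up; the handle points along its own -x. Body 64 mm across up to 46 mm above the underside, then a neck 48 mm across from 50 to 76 mm, narrowing to 40 mm across at the top.
- cup_grip (a point): Grip point of the cup's handle, 90 mm from the cup's axis along its own -x and 36 mm above its underside (5 mm below cup_center). The handle is a level straight bar 14 mm wide, 16 mm high, reaching from the cup's body to 118 mm from the axis. Same axes as cup_center.
- cup_lug (a point): Tip of the lug opposite the handle, 31 mm from the cup's axis along its own +x, 72 mm above its underside (31 mm above cup_center). There are three such lugs 120 degrees apart at this height: round, 8 mm thick, standing 7 mm out of the neck. Together they bear 30 N before they crack; at the stop the handle has a 3 to 1 leverage, so 9 N at cup_grip, or 0.85 N m about the axis, is too much.
- collar (a point): Centre of the underside of the grey collar of the fixed stand, 170 mm above the cabinet top, on the collar's vertical axis. Own +x points along the arm to the post 135 mm away; z up. Collar 80 mm across, 30 mm high, open below, ceiling 24.5 mm above this point. Bore 52 mm across with three slots 120 degrees apart, 11 mm wide, reaching to 68 mm across.
- entry (a point): Where, by the drawing, cup_grip is when the cup is under the collar and its lugs face the slots: 90 mm from the collar's axis, 153 degrees clockwise (from above) from the stand's +x, at the height of the collar's underside. The collar was fitted by hand: slots, notches and stop all lie up to 0.3 rad either way round from the drawing. This cannot be measured; press up lightly and turn to feel it.
- ledge (a point): On the collar's axis, 8 mm above its underside: top of the ledge inside. Once up through a slot, a lug turned clockwise (from above) passes 24 degrees of this ledge, then 21 degrees of notch, 2 mm lower, ended by a solid stop; mid-slot to stop is about 49 degrees. Lowered at the stop, the lugs drop into the notches and the cup hangs locked, cup_center then 29 mm below this point.
- flag (a joint): Thin steel tell-tale flag standing 42 mm above the collar's top on the post's side; 0 = upright, it tips by 0.2 to 0.6 rad while a lug is in its notch, and a weak spring (under 0.5 N) brings it back otherwise.
- pot_rim (a point): Bystander: round off-white ceramic pot, 100 mm across, 85 mm high; this is the centre of its mouth.
- jug: Bystander: yellow plastic watering jug, 110 mm across, 150 mm high, with spout and handle; origin at the centre of its underside.
- dibber: Bystander: bamboo dibber with a cross handle, lying, 212 mm long, 24 mm thick; origin under its middle, point towards its -x.
- jar: Bystander: glass jar with a steel lid, 76 mm across, 110 mm high; origin at the centre of its underside.
There are look-alikes about, which are no part of the job. Of the things that look like the part that bears cup_center, the middle-sized one is meant.

How it is judged:
By the outcome, as a careful person would: the job done as asked, in the order asked, and still so for the second after the job is handed in, with the robot touching nothing.
It also fails if it takes over 72 s, if anything falls off the work surface, if the arm or the gripper's body presses on something with over 40 N, if the wrist force passes 120 N, or if a joint passes its speed limit or range.

### The arm

A 7-joint arm with a two-finger parallel gripper is mounted at the origin on the work surface. World frame = base frame: x ahead of the robot, y to its left, z up, the work surface at z = 0. Lengths are in mm, angles in degrees, forces in N, time in s.
With the tool pointing down it reaches from about 400 to 900 mm from the base axis. Payload 5.6 kg.
Tool frame: the origin (TCP) lies between the finger pads; the fingertips stand 8 mm ahead of it and the grasp point (between the pads) lies 11 mm behind it; z points along the fingers, y is the direction in which the jaws open and shut (so a half turn about z gives the same grasp; the last joint's range is limited). The gripper opens to 92 mm and grips with 3 to 60 N. Pads are 20 mm wide; open, the fingers measure 128 mm over their backs; the gripper's body (75 mm by 189 mm) begins 69 mm behind the grasp point.
Start: joints at [69.901, 26.786, -0.665, 91.828, 0.344, 61.387, -3.226], TCP at [196.884, -619.472, 222.592] pointing down, gripper open.
Joint ranges: [-144.91, 144.91], [-17.63, 115.5], [-89.93, 88.59], [15.96, 139.68], [-74.01, 254.01], [8.47, 105.57], [-167.45, 167.45]. Speed limits (degrees/s): [147.25, 147.25, 180, 180, 180, 180, 180].

### API

Orientations are given as a 3x3 rotation matrix whose columns are the frame's x, y, z axes.
In Python, from plant import manip, effector, planner, readout, viewer, workorder gives the robot as it stands. Calls block until the motion is done:
- manip.goto(position, orientation): joint-space move of the TCP to a pose.
- manip.move_l(position, rotation=None, speed=150): straight line of the TCP; rotation=None keeps the orientation; speed is the mean speed in mm/s.
- manip.goto_joints(angles): joint-space move.
- effector.command_gripper(opening, f_grip=None): finger opening in mm; f_grip is the grip in N (None keeps the last); returns when the fingers have stopped.
- manip.sleep(seconds).
- planner.ik(position, orientation): joint angles nearest the present ones, or None.
- readout.observe(): the state.
- viewer.read_camera(name): name is "side" or "top" or "wrist"; returns a dict with "frame" (384x512x3 uint8, red, green, blue), "vertical_fov" (degrees; the focal length in pixels is half the picture's height over the tangent of half this angle, whatever the lens; pixels are square), "cx", "cy" (the principal point, pixels), "cam_to_world" (4x4, takes a point from camera to world coordinates); the wrist camera has in their place "hand_eye" (4x4, takes a point from camera to tool coordinates, whose origin is the TCP and whose axes are the flange's). Camera axes: x right, y down, z forward; pixel columns grow to the right and rows downward; lengths in mm; the calibration is good to about 2 mm. A picture is of the moment at which its call begins: read the wrist's pose just before it. There is no depth.
A pose or a line that the arm cannot do raises manip.PlanningError and nothing moves.
- workorder.sign_off(): hands the job in, once; it reports no verdict.
The state is a dict: "t": time; "qpos": joint angles; "qvel": joint speeds; "joint_efforts": joint torques, N m; "eef_pos": TCP position; "tcp_rot": TCP orientation; "force": force on the tool from outside, world axes, zero at the start; "moment": the same for the moment, N m; "gripper_width": finger opening in mm.
Only numpy, scipy, OpenCV 4.12 (cv2) and the standard library are available. Lean on these libraries where they do the work, as an engineer would, in place of code of your own. Each camera call takes 0.05 s, during which the arm holds its last target.

## Working session

There is one attempt and no reset: what is moved stays moved. The work goes in short steps, each a Python script; the robot and the scene stay as the last script left them, time stands still between calls to the robot, and variables do not carry over. Pictures are saved under pics/ and viewed, and the job is handed in when it is done.

```bash
ls; mkdir -p pics; python3 - <<'E'
from plant import manip, effector, planner, readout, viewer, workorder
import cv2
s=readout.observe();print(s)
for n in ["side","top","wrist"]:
    c=viewer.read_camera(n)
    cv2.imwrite(f"pics/{n}0.png",c["frame"][:,:,::-1])
    print(n,c["vertical_fov"],c["cx"],c["cy"],c.get("cam_to_world",c.get("hand_eye")),c.keys())
E
```

```text
pics
{'t': 0.0, 'qpos': array([69.89946662, 26.83598697, -0.66468298, 91.87924989,  0.3435278 ,
       61.38757644, -3.22429974]), 'qvel': array([-0.03827272, -0.08253973,  0.09401847,  0.06623344, -0.01881641,
       -0.07418372,  0.12436439]), 'joint_efforts': array([-1.31301026e-04, -5.20574355e+01, -1.29863978e-02, -2.43749392e+01,
       -5.67805942e-02,  1.70581508e-02,  1.58507328e-04]), 'eef_pos': array([ 196.70223455, -618.9325807 ,  221.65256467]), 'tcp_rot': array([[ 9.53009035e-01,  3.02941185e-01, -6.46628414e-04],
       [ 3.02941851e-01, -9.53007637e-01,  1.63684720e-03],
       [-1.20373387e-04, -1.75582098e-03, -9.99998451e-01]]), 'force': array([-0.24597649, -0.46611407, -0.68291721]), 'moment': array([0.0411724 , 0.06009669, 0.03098742]), 'gripper_width': 91.89522717380785}
side 50.74248723371565 256.27183272016794 192.95472600529263 [[-8.26149631e-01 -4.22415260e-01  3.72883540e-01  2.72381352e+01]
 [-5.63443799e-01  6.22646568e-01 -5.42993865e-01  7.81239294e+02]
 [-2.80576178e-03 -6.58693099e-01 -7.52406491e-01  1.19521489e+03]
 [ 0.00000000e+00  0.00000000e+00 
[... 182 characters left out ...]
59533e-01  9.19456441e-02  4.32886246e+02]
 [-9.99991153e-01 -2.70726305e-03  3.21935604e-03  3.52031088e+01]
 [-2.95678342e-03 -9.19544624e-02 -9.95758823e-01  1.46759003e+03]
 [ 0.00000000e+00  0.00000000e+00  0.00000000e+00  1.00000000e+00]] dict_keys(['frame', 'vertical_fov', 'cx', 'cy', 'cam_to_world'])
wrist 70.63925056119399 259.01715889743014 187.4850908531051 [[-1.70071671e-03 -9.69542975e-01 -2.44915346e-01  6.95323389e+01]
 [ 9.99998469e-01 -1.54816083e-03 -8.15406852e-04  5.82411396e-01]
 [ 4.11403641e-04 -2.44916358e-01  9.69544124e-01 -1.62326706e+02]
 [ 0.00000000e+00  0.00000000e+00  0.00000000e+00  1.00000000e+00]] dict_keys(['frame', 'vertical_fov', 'cx', 'cy', 'hand_eye'])
```

View pics/side0.png

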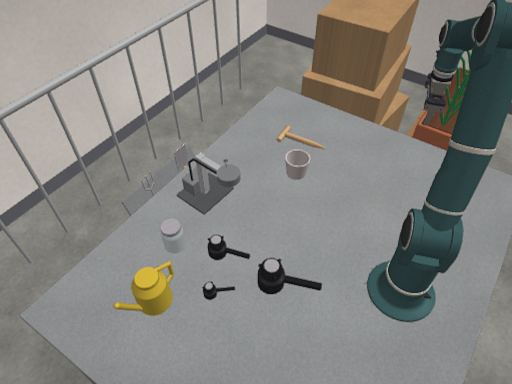

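View pics/top0.png

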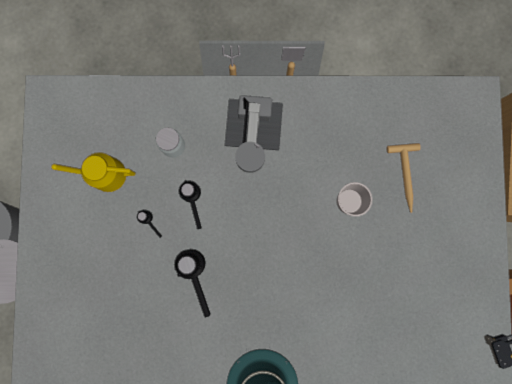

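View pics/wrist0.png

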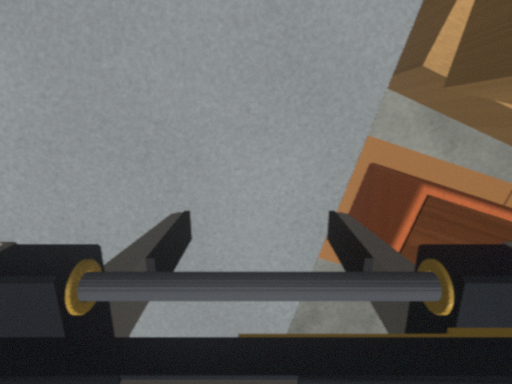

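The middle-sized black cup is at top-view (190,191), with its handle running to (199,228). The collar disc is at (250,157) and the post at about (255,105). Next I'll get coarse positions.

```bash
cat > h.py <<'E'
import numpy as np, cv2
from plant import manip, effector, planner, readout, viewer, workorder
def f(c): return c["frame"].shape[0]/2/np.tan(np.radians(c["vertical_fov"])/2)
def pose(c,s=None):
    if "cam_to_world" in c: return c["cam_to_world"]
    T=np.eye(4);T[:3,:3]=s["tcp_rot"];T[:3,3]=s["eef_pos"];return T@c["hand_eye"]
def ray(c,uv,s=None):
    T=pose(c,s);d=np.array([(uv[0]-c["cx"])/f(c),(uv[1]-c["cy"])/f(c),1.]);return T[:3,3],T[:3,:3]@d
def onz(c,uv,z,s=None):
    o,d=ray(c,uv,s);return o+d*(z-o[2])/d[2]
def proj(c,p,s=None):
    q=np.linalg.inv(pose(c,s))@np.append(p,1);return q[:2]/q[2]*f(c)+[c["cx"],c["cy"]]
def Rz(hd):  # tool down; handle direction (deg, outward from cup axis) -> tool x = handle dir*sgn
    a=np.radians(hd);x=np.array([np.cos(a),np.sin(a),0]);z=np.array([0,0,-1.]);return np.column_stack([x,np.cross(z,x),z])
def snap(n,name):
    s=readout.observe();c=viewer.read_camera(n);cv2.imwrite(f"pics/{name}.png",c["frame"][:,:,::-1]);np.savez(f"pics/{name}.npz",**c,eef_pos=s["eef_pos"],tcp_rot=s["tcp_rot"]);return c,s
E
python3 - <<'E'
from h import *
c=viewer.read_camera("top");im=c["frame"]
m=(im.max(2)<45).astype(np.uint8)
n,l,st,ce=cv2.connectedComponentsWithStats(m)
for i in range(1,n):
    if st[i,4]>40: print(st[i],ce[i])
print("cup",onz(c,(190,191),60),"tip",onz(c,(199,228),44),"collar",onz(c,(250,157),200),"post",onz(c,(255,106),200), "jar",onz(c,(168,140),110),"big",onz(c,(190,264),70))
g=cv2.cvtColor(im,cv2.COLOR_RGB2GRAY)[80:240,120:300]
cv2.imwrite("pics/topz.png",cv2.resize(im[80:240,120:300,::-1],None,fx=4,fy=3.7))
cc=viewer.read_camera("side")["frame"]
cv2.imwrite("pics/sidez.png",cv2.resize(cc[130:310,150:340,::-1],None,fx=4,fy=3.3))
E
```

```text
[243  98   6  45 121] [245.19008264 118.8677686 ]
[179 181  22  48 302] [192.28807947 199.31125828]
[  3 203  16  14  78] [ 11.92307692 209.16666667]
[138 210  23  27 130] [148.73846154 220.46153846]
[175 250  35  67 663] [194.52187029 274.7586727 ]
[490 335  16  32 128] [496.375  346.4375]
[238 362  47  22 360] [260.88611111 369.93055556]
[246 374  35  10 255] [263.00392157 379.38823529]
cup [573.46147237 216.72636717  60.        ] tip [464.60537401 190.42528959  44.        ] collar [651.56927707  38.99096905 200.        ] post [791.38296272  25.85653823 200.        ] jar [716.10644074 275.89170245 110.        ] big [359.83822272 212.3549633   70.        ]
```

View pics/topz.png

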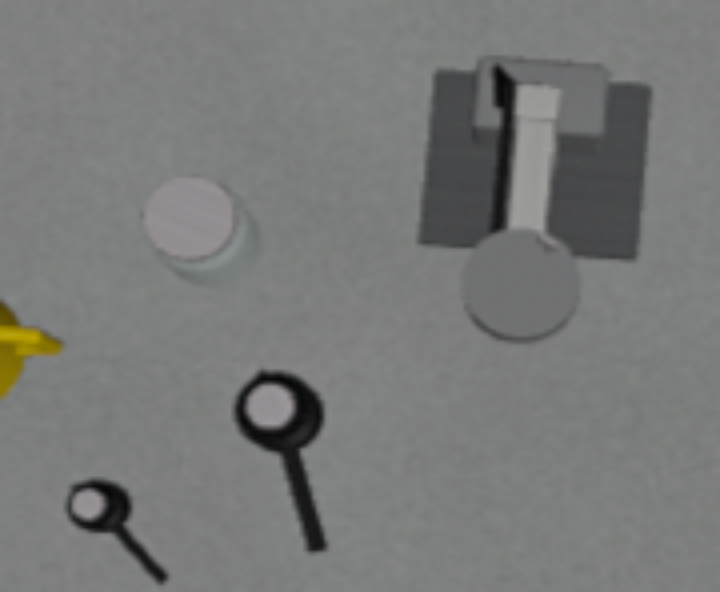

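View pics/sidez.png

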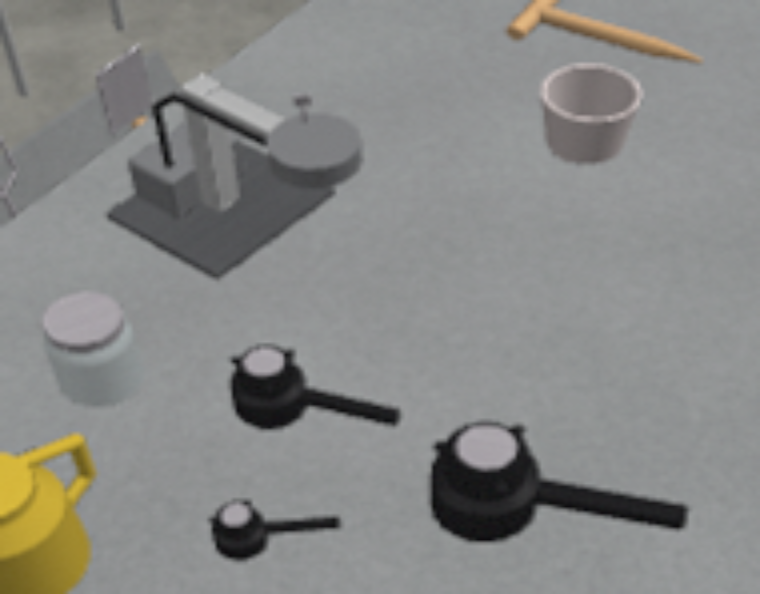

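```bash
python3 - <<'E'
from h import *
C=np.array([651,39.]); 
print(manip.__dict__.keys() if hasattr(manip,'__dict__') else dir(manip))
for fl in (0,180):
  print("flip",fl)
  for hd,ctr,z in [(-166.5,(573,217),50),(-166.5,(573,217),200)]+[(a,C,150) for a in range(-141,-228,-12)]:
    a=np.radians(hd);p=[ctr[0]+90*np.cos(a),ctr[1]+90*np.sin(a),z]
    q=planner.ik(p,Rz(hd+fl)); print(hd,z,None if q is None else np.round(q,0))
E
```

```text
dict_keys([])
flip 0
-166.5 50 [ 21.  49. -63. 113.  55.  55.  32.]
-166.5 200 [ 21.  29. -59. 108.  29.  60.  53.]
-141 150 [ 48.  52. -76. 102.  54.  72.  85.]
-153 150 [ 47.  51. -76. 104.  53.  71.  72.]
-165 150 [ 33.  34. -51. 105.  32.  56.  74.]
-177 150 [ 30.  33. -49. 106.  30.  55.  61.]
-189 150 [ 26.  32. -46. 105.  28.  55.  49.]
-201 150 [ 24.  33. -46. 104.  28.  55.  35.]
-213 150 [ 22.  33. -45. 103.  28.  56.  22.]
-225 150 [ 19.  34. -44. 101.  28.  56.   9.]
flip 180
-166.5 50 [   2.   34.  -34.  114.   30.   40. -128.]
-166.5 200 [  15.   25.  -51.  108.   23.   57. -122.]
-141 150 [ 20.  28. -27. 104.  16.  52. -66.]
-153 150 [ 18.  27. -27. 105.  16.  51. -79.]
-165 150 [ 17.  27. -28. 106.  16.  51. -93.]
-177 150 [  16.   27.  -29.  106.   16.   51. -108.]
-189 150 [  14.   27.  -30.  106.   17.   51. -122.]
-201 150 [  10.   27.  -27.  105.   15.   51. -135.]
-213 150 [   6.   27.  -23.  104.   13.   51. -146.]
-225 150 [   3.   28.  -21.  102.   12.   52. -158.]
```

```bash
python3 - <<'E'
from h import *
def t(): return round(readout.observe()["t"],2)
p=readout.observe()["eef_pos"]
q=planner.ik([545,39,340],Rz(0)); print(q)
manip.move_l([p[0],p[1],300],speed=250);print(t())
manip.goto_joints(q);print(t())
snap("wrist","w1")
s=readout.observe();print(s["eef_pos"],s["force"],s["moment"])
a=np.radians(-166.5)
q=planner.ik([573+90*np.cos(a),217+90*np.sin(a),200],Rz(-166.5+180)); print(q)
manip.goto_joints(q);print(t())
snap("wrist","w2")
s=readout.observe();print(s["eef_pos"],s["force"])
E
```

```text
[  24.94108184   15.37216559  -39.31368201   96.18211392   10.16693237
   72.07696964 -106.51210926]
0.71
3.34
[545.15402785  38.07207724 339.85321779] [ 0.49534328 -0.20442359 -0.03632391] [0.05516237 0.02678048 0.00406109]
[   9.74678989   22.52599227  -43.37490513  108.6013706    18.49355773
   56.04328616 -118.44791369]
4.27
[487.32634828 194.71207726 201.01150313] [-0.29017463 -1.02156596  0.5890752 ]
```

View pics/w1.png

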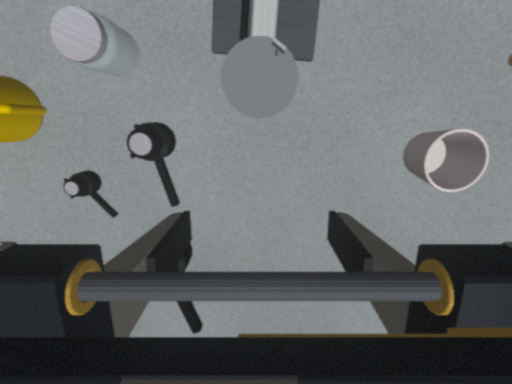

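View pics/w2.png

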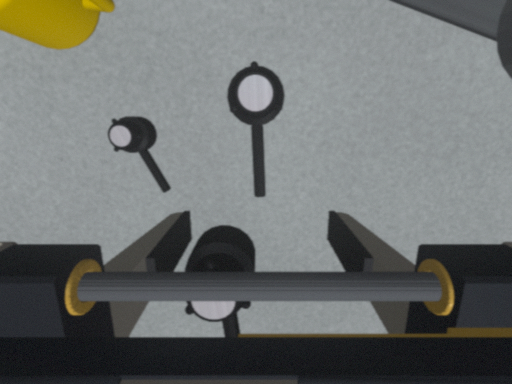

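```bash
python3 - <<'E'
from h import *
def ld(n):
    d=dict(np.load(f"pics/{n}.npz"));return d
c=ld("w1");im=c["frame"]
g=cv2.cvtColor(im,cv2.COLOR_RGB2GRAY)
print(im[77,260],im[77,215],im[110,290],im[30,262],im[77,305])
# collar edge points, radial gradient
gb=cv2.GaussianBlur(g,(3,3),0).astype(float)
pts=[]
for a in np.radians(np.arange(0,360,4)):
    r=np.arange(28,50,.25);x=260+r*np.cos(a);y=77+r*np.sin(a)
    v=cv2.remap(gb.astype(np.float32),x.astype(np.float32)[None],y.astype(np.float32)[None],cv2.INTER_LINEAR)[0]
    i=np.argmax(np.abs(np.diff(v)));pts.append((x[i],y[i],r[i],abs(np.diff(v))[i]))
pts=np.array(pts);print(np.round(pts[:,2],1).tolist())
def fit(W):
    W=np.array(W)
    for _ in range(6):
        A=np.c_[2*W,np.ones(len(W))];s=np.linalg.lstsq(A,(W**2).sum(1),rcond=None)[0];r=np.sqrt(s[2]+s[0]**2+s[1]**2)
        e=np.abs(np.hypot(*(W-s[:2]).T)-r);k=e<max(1.2,1.5*np.median(e));
        if k.all():break
        W=W[k]
    return s[:2],r,len(W)
for z in (200,):
    print("collar",fit([onz(c,p[:2],z,c)[:2] for p in pts]))
d=ld("w2");im=d["frame"];hsv=im.astype(int)
print(im[93,255],im[93,235],im[150,258],im[150,240])
m=((im.min(2)>135)).astype(np.uint8);m[:60]=0;m[130:]=0;m[:,:225]=0;m[:,285:]=0
cn=max(cv2.findContours(m,0,cv2.CHAIN_APPROX_NONE)[0],key=cv2.contourArea)[:,0,:].astype(float)
print("cx px",cv2.minEnclosingCircle(cn.astype(np.float32)))
print("top disc",fit([onz(d,p,82,d)[:2] for p in cn]))
b=((im.max(2)<70)).astype(np.uint8);b[:60]=0;b[205:]=0;b[:,:222]=0;b[:,290:]=0
n,l,st,ce=cv2.connectedComponentsWithStats(b);print(st)
cn=max(cv2.findContours(b,0,cv2.CHAIN_APPROX_NONE)[0],key=cv2.contourArea)[:,0,:].astype(float)
body=cn[(cn[:,1]<118)&(cn[:,1]>75)]
print("body@46",fit([onz(d,p,46,d)[:2] for p in body]))
h=[]
for r in range(132,192,4):
    xs=np.where(b[r,240:275])[0]+240;h.append(((xs.min()+xs.max())/2,r,len(xs)))
print(h[0],h[-1])
H=np.array([onz(d,p[:2],44,d)[:2] for p in h]);v=np.linalg.svd(H-H.mean(0))[2][0];v*=-np.sign(v[0])
print("dir",np.degrees(np.arctan2(v[1],v[0])),H.mean(0))
print("tip",[onz(d,(260,y),44,d) for y in (b[:,255:265].any(1).nonzero()[0].max(),)])
cv2.imwrite("pics/w1z.png",cv2.resize(c["frame"][0:130,190:340,::-1],None,fx=4,fy=4))
# arm direction from top cam
t=viewer.read_camera("top");
E
```

```text
[121 126 129] [135 139 141] [138 143 145] [177 180 181] [145 151 153]
[38.0, 37.5, 37.5, 37.0, 37.8, 37.8, 38.5, 38.5, 38.0, 37.2, 38.8, 38.8, 38.8, 39.0, 40.8, 39.2, 39.0, 39.8, 40.0, 40.2, 40.2, 40.2, 40.8, 40.2, 41.2, 40.8, 40.2, 41.5, 40.2, 40.0, 41.2, 40.8, 40.5, 40.0, 40.0, 39.8, 39.2, 39.0, 38.5, 38.5, 39.8, 39.2, 39.0, 38.5, 39.2, 39.0, 39.8, 40.5, 39.8, 39.5, 39.8, 40.0, 49.2, 44.2, 40.5, 40.5, 40.5, 40.5, 40.8, 41.2, 41.5, 41.2, 41.5, 42.0, 42.0, 41.8, 41.5, 41.2, 41.5, 41.2, 41.2, 41.0, 38.8, 37.2, 37.0, 36.0, 36.0, 35.8, 40.0, 40.0, 39.5, 39.2, 38.0, 38.0, 40.8, 49.0, 37.8, 38.0, 37.5, 37.8]
collar (array([656.31805795,  37.48386089]), np.float64(40.07864213518663), 77)
[181 181 189] [47 47 50] [47 47 51] [147 152 154]
cx px ((254.91885375976562, 92.547119140625), 17.923791885375977)
top disc (array([578.37040983, 220.33364473]), np.float64(16.376531304819597), 98)
[[     0      0    512    384 194481]
 [   228     62     56    134   2127]]
body@46 (array([578.2315927 , 220.33301009]), np.float64(30.269573739353024), 84)
(np.float64(256.5), 132, 10) (np.float64(259.5), 188, 10)
dir -164.23724756131773 [508.66863224 200.90943342]
tip [array([467.62619666, 188.85233099,  44.        ])]
```

View pics/w1z.png

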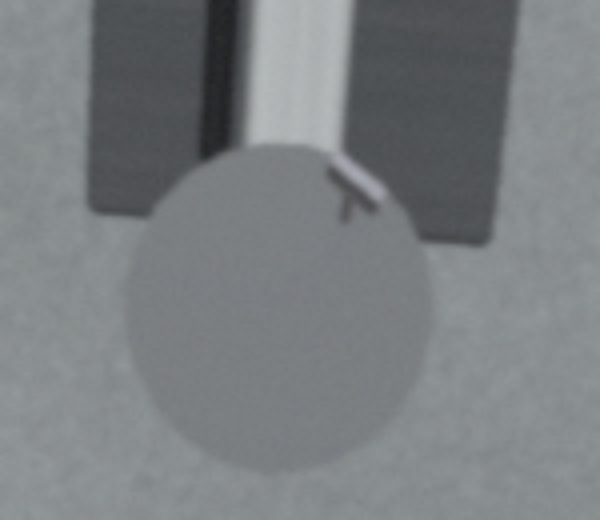

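Collar fit gives axis (656.3, 37.5) with r = 40.1 mm, against 40 in the drawing. Cup axis is (578.3, 220.3), and disc and body agree on it. The handle points along −164.2° with its tip about 115 mm out, against 118. Next is the grasp.

```bash
python3 - <<'E'
from h import *
c=dict(np.load("pics/w1.npz"))
a=onz(c,(266,0),205,c);b=onz(c,(263.1,35),205,c);print("stand dir",np.degrees(np.arctan2(a[1]-b[1],a[0]-b[0])))
hd=-164.2;u=np.array([np.cos(np.radians(hd)),np.sin(np.radians(hd))])
g=np.array([578.3,220.3])+90*u
R=Rz(hd+180)
manip.move_l([*g,80],R,speed=150)
s=readout.observe();print(s["t"],s["eef_pos"],s["force"],s["moment"])
manip.move_l([*g,26],R,speed=100)
s=readout.observe();print(s["t"],s["eef_pos"],s["force"],s["moment"])
snap("wrist","w3")
effector.command_gripper(0,55)
s=readout.observe();print(s["t"],s["eef_pos"],s["force"],s["moment"],s["gripper_width"])
snap("wrist","w4")
E
```

```text
stand dir -5.21727987414625
5.3167 [492.28877211 196.15295204  80.7740297 ] [-0.42982001  0.20574636 -0.10347379] [0.02050209 0.00933092 0.02672947]
6.0083 [491.83027497 196.15755318  26.18717937] [-0.37308874 -0.26418624  0.47879572] [-0.0170287   0.05100762  0.01121737]
7.2167 [491.69205081 195.84673394  25.98573902] [ 0.6574985   0.55651754 -0.3145364 ] [ 0.03451834 -0.05961695  0.03744529] 13.19731009392199
```

View pics/w4.png

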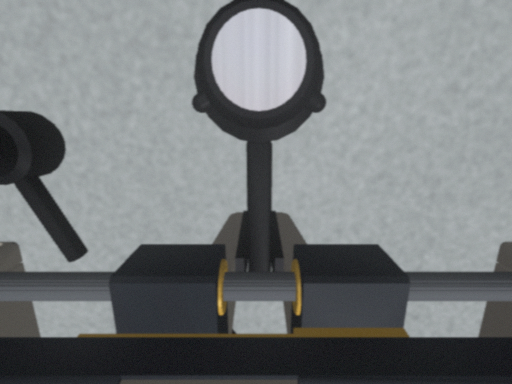

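```bash
cat >> h.py <<'E'
def wrench(n=8,dt=0.02):
    F=[]
    for _ in range(n):
        s=readout.observe();F.append(np.r_[s["force"],s["moment"]]);manip.sleep(dt)
    return np.mean(F,0),s
def cupfit(c,s,ztop,k=200):
    im=c["frame"];m=(im.min(2)>k-50).astype(np.uint8);m[:, :180]=0;m[:,340:]=0;m[140:]=0
    cn=max(cv2.findContours(m,0,cv2.CHAIN_APPROX_NONE)[0],key=cv2.contourArea)
    e=cv2.fitEllipse(cn);W=np.array([onz(c,p,ztop,s)[:2] for p in cn[:,0].astype(float)])
    A=np.c_[2*W,np.ones(len(W))];q=np.linalg.lstsq(A,(W**2).sum(1),rcond=None)[0]
    return e,q[:2],np.sqrt(q[2]+q[0]**2+q[1]**2)
E
python3 - <<'E'
from h import *
c=dict(np.load("pics/w4.npz"));print(c["frame"][60,260],c["frame"][60,150]);
print("before",cupfit(c,c,82))
p=readout.observe()["eef_pos"]
manip.move_l([491.7,195.8,101],speed=100)
w,s=wrench(10);print(s["t"],s["eef_pos"],w.round(2))
c,s=snap("wrist","w5")
# tool z of cup axis point, top is 46 above grip point
print("after",cupfit(c,s,s["eef_pos"][2]+11+46-1))
E
```

```text
[197 198 210] [164 170 169]
before (((258.48333740234375, 59.13872528076172), (93.20451354980469, 101.17305755615234), 179.64315795898438), array([578.2213879 , 219.96142318]), np.float64(16.863540278799757))
8.3167 [491.193567   195.63247041 100.29774071] [-0.11 -0.2  -1.87 -0.03  0.15  0.  ]
after (((258.6476745605469, 58.73891830444336), (93.15467071533203, 100.87052154541016), 179.91954040527344), array([577.94606187, 219.76031982]), np.float64(16.80507765576172))
```

View pics/w5.png

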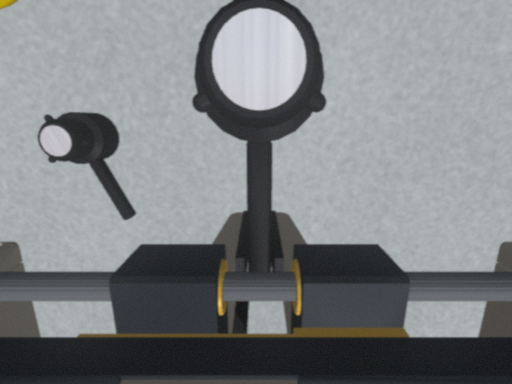

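The grip held: the cup image moved less than 0.5 px on lifting, and it weighs about 0.19 kg. Next I bring it under the collar at the anticlockwise end of the search range, and compare the collar and cup in the wrist view.

```bash
cat >> h.py <<'E'
C0=np.array([656.3,37.5])
def cup_to(hd,z,C=C0,back=0,speed=60,off=-0.4):
    # tool heading hd+180; cup axis at tool (90,off)
    R=Rz(hd+180);d=R@np.array([90+back,off,0]);p=[C[0]-d[0],C[1]-d[1],z]
    manip.move_l(p,R,speed=speed)
E
python3 - <<'E'
from h import *
cup_to(-139,106,back=50,speed=130)
cup_to(-139,106,speed=80)
w,s=wrench(10);print(s["t"],s["eef_pos"],w.round(2))
c,s=snap("wrist","w6"); snap("side","s6")
E
```

```text
11.4417 [588.29527325 -22.44262569 105.90607977] [-0.12 -0.18 -2.01 -0.12  0.1   0.01]
```

View pics/w6.png

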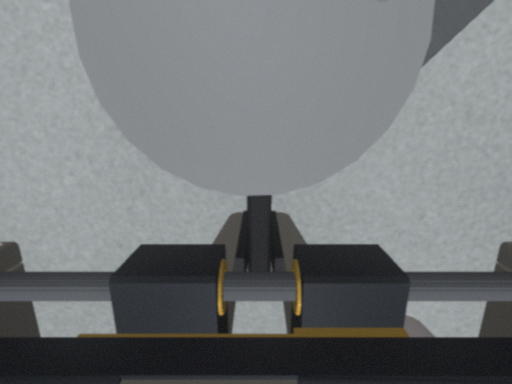

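View pics/s6.png

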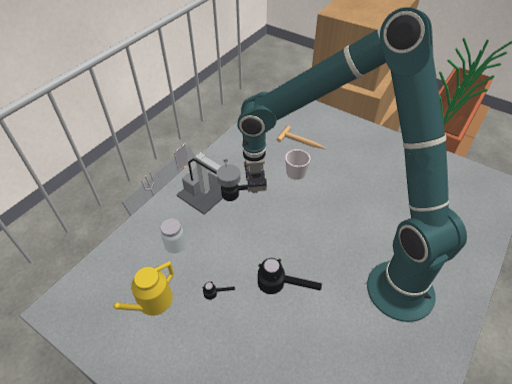

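```bash
python3 - <<'E'
from h import *
from scipy.optimize import least_squares
c=dict(np.load("pics/w6.npz"));g=cv2.GaussianBlur(cv2.cvtColor(c["frame"],cv2.COLOR_RGB2GRAY),(5,5),0).astype(np.float32)
print(g[100,250],g[150,100],g[60,40],g[100,450])
P=[]
for a in np.radians(np.arange(5,176,2)):
    r=np.arange(140,230,.5);x=255+r*np.cos(a);y=10+r*np.sin(a)
    v=cv2.remap(g,x.astype(np.float32)[None],y.astype(np.float32)[None],cv2.INTER_LINEAR)[0]
    dv=v[6:]-v[:-6];i=np.argmax(dv*(np.arange(len(dv))>0))+3
    if dv.max()>6:P.append((x[i],y[i]))
W=np.array([onz(c,p,200,c)[:2] for p in P])
for R in (None,40.):
    fn=(lambda q:np.hypot(*(W-q[:2]).T)-(q[2] if R is None else R))
    s=least_squares(fn,[656,37,40],loss="soft_l1",f_scale=.3);print(len(W),s.x,np.abs(s.fun).mean())
x=s.x[:2]-c["eef_pos"][:2];print("in tool",c["tcp_rot"].T@np.r_[x,0],"cup (90.05,-.4)")
E
```

```text
142.0 162.0 160.0 156.0
82 [656.39625227  37.54895598  40.75382443] 0.4426322226148034
82 [655.59296444  36.96635622  40.        ] 0.5741555525841919
in tool [ 8.97527250e+01 -7.21010255e-01 -5.23500801e-02] cup (90.05,-.4)
```

Collar and cup agree to within about 1 mm in the tool frame. Next I raise the cup gently until it touches.

```bash
python3 - <<'E'
from h import *
w0,s=wrench(6,.01)
for z in [114,117,118,119,120,121,122,123,124]:
    cup_to(-139,z,speed=40)
    w,s=wrench(4,.01);print(z,s["t"],s["eef_pos"].round(2),(w-w0).round(2))
    if w[2]-w0[2]<-2: break
E
```

```text
114 11.9833 [588.85 -21.87 114.4 ] [-0.41  0.36 -0.55  0.    0.03  0.04]
117 12.2667 [588.72 -21.85 117.11] [ 0.04  0.36 -0.21  0.03 -0.01  0.04]
118 12.55 [588.63 -21.85 117.98] [-0.49  0.07 -0.08 -0.01 -0.    0.03]
119 12.8333 [588.68 -21.83 119.04] [-0.18  0.02 -0.55 -0.    0.    0.01]
120 13.1167 [588.66 -21.85 120.05] [-0.46  0.2   0.1   0.01 -0.02  0.01]
121 13.4 [588.38 -21.93 120.78] [-0.03 -0.02 -1.39 -0.08  0.1   0.01]
122 13.6833 [588.16 -22.07 121.57] [-0.25 -0.32 -3.85 -0.23  0.25  0.04]
```

Contact at TCP z ≈ 120.5, where it was expected. Next I sweep clockwise under light pressure.

```bash
python3 - <<'E'
from h import *
w0=np.array([-.2,-.1,-2.1,-.12,.1,.02])
hd=-139
z=121.8
while hd>-179:
    hd-=2
    cup_to(hd,z,speed=30)
    w,s=wrench(3,.01);d=w-w0
    x=s["tcp_rot"][:,0];act=np.degrees(np.arctan2(x[1],x[0]))-180
    print(hd,round(act,1),round(s["t"],2),s["eef_pos"].round(2),d.round(2))
    if d[2]>-1.0: break
    if np.abs(d[:2]).max()>6 or d[2]<-7: print("hi");break
E
```

```text
-141 -141.0 13.97 [586.48 -19.72 121.63] [ 0.65 -0.24 -3.65 -0.26  0.2  -0.07]
-143 -142.9 14.25 [584.82 -17.23 121.77] [ 1.34 -0.96 -4.39 -0.29  0.08 -0.13]
-145 -144.9 14.53 [582.93 -14.63 121.82] [ 1.98 -0.42 -3.88 -0.25  0.05 -0.11]
-147 -146.9 14.82 [581.02 -12.05 121.77] [ 1.67 -0.92 -4.16 -0.27  0.08 -0.11]
-149 -148.9 15.1 [579.27  -9.36 121.75] [ 1.05 -0.85 -4.09 -0.25  0.09 -0.12]
-151 -150.9 15.38 [577.71  -6.61 121.75] [ 1.28 -0.68 -4.24 -0.23  0.17 -0.12]
-153 -152.9 15.67 [576.21  -3.86 121.76] [ 1.24 -0.9  -4.31 -0.23  0.2  -0.1 ]
-155 -154.9 15.95 [574.84  -1.07 121.77] [ 1.08 -0.7  -4.32 -0.22  0.18 -0.12]
-157 -156.9 16.23 [573.59   1.82 121.79] [ 0.89 -0.55 -4.12 -0.17  0.15 -0.12]
-159 -158.9 16.52 [572.37   4.89 121.77] [ 1.43 -0.23 -3.51 -0.11  0.18 -0.09]
-161 -160.9 16.8 [570.97   8.28 121.81] [-0.37  0.76 -3.04  0.14  0.41 -0.02]
-163 -162.9 17.08 [570.26  11.22 121.97] [-1.13  1.62 -0.99  0.24  0.43  0.  ]
```

The upward resistance falls away at −163°. I'll probe upward there.

```bash
python3 - <<'E'
from h import *
w0=np.array([-.2,-.1,-2.1,-.12,.1,.02])
snap("wrist","w7")
for hd,z in [(-163,122.6),(-164,122.6),(-164,123.4),(-165,123.4)]:
    cup_to(hd,z,speed=30)
    w,s=wrench(4,.01);d=w-w0
    print(hd,z,round(s["t"],2),s["eef_pos"].round(2),d.round(2))
    if d[2]<-5: break
E
```

```text
-163 122.6 17.42 [570.13  11.03 122.48] [-1.36  1.75 -2.2   0.34  0.51  0.04]
-164 122.6 17.7 [569.85  12.12 122.56] [-1.01  0.82 -2.35  0.17  0.47 -0.  ]
-164 123.4 17.98 [569.67  12.15 123.19] [-1.14  0.8  -4.03  0.17  0.62 -0.03]
-165 123.4 18.27 [569.53  13.71 123.45] [-0.89  0.45 -3.38  0.12  0.52 -0.04]
```

```bash
python3 - <<'E'
from h import *
w0=np.array([-.2,-.1,-2.1,-.12,.1,.02])
for hd,z,dx,dy in [(-165,123.4,-1,.5),(-166,123.4,-1,.5),(-167,123.4,-1,.5),(-168,123.4,-1,.5)]:
    cup_to(hd,z,C=C0+[dx,dy],speed=30)
    w,s=wrench(4,.01);d=w-w0
    print(hd,z,round(s["t"],2),s["eef_pos"].round(2),d.round(2))
    if d[2]<-5 or d[2]>-1 or np.hypot(d[0],d[1])>5: break
E
```

```text
-165 123.4 18.55 [568.9   14.47 123.75] [ 0.18  0.68 -1.81  0.15  0.22 -0.09]
-166 123.4 18.83 [568.61  15.93 123.77] [ 0.76  0.44 -0.87  0.16  0.06 -0.07]
```

```bash
python3 - <<'E'
from h import *
w0=np.array([-.2,-.1,-2.1,-.12,.1,.02])
for hd,z in [(-166,124.4),(-166,125.4),(-166,126.4),(-166,127.4)]:
    cup_to(hd,z,C=C0+[-1,.5],speed=30)
    w,s=wrench(4,.01);d=w-w0
    print(hd,z,round(s["t"],2),s["eef_pos"].round(2),d.round(2))
    if d[2]<-3.5 or np.hypot(d[0],d[1])>5: break
E
```

```text
-166 124.4 19.12 [568.3   15.91 124.46] [ 1.51  1.03 -2.14  0.16 -0.01 -0.07]
-166 125.4 19.4 [568.08  15.96 125.33] [ 1.74  1.41 -3.41  0.23  0.   -0.08]
-166 126.4 19.68 [567.85  15.95 126.33] [ 2.12  1.62 -3.85  0.27  0.19 -0.06]
```

```bash
python3 - <<'E'
from h import *
w0=np.array([-.2,-.1,-2.1,-.12,.1,.02])
for hd,z,dx,dy in [(-166,126.4,-.3,.9),(-166,126.4,.2,1.3),(-165,126.4,.2,1.3),(-164,126.4,.2,1.3)]:
    cup_to(hd,z,C=C0+[dx,dy],speed=30)
    w,s=wrench(4,.01);d=w-w0
    print(hd,z,dx,dy,round(s["t"],2),s["eef_pos"].round(2),d.round(2))
    if d[2]<-4.5 or np.hypot(d[0],d[1])>5: break
snap("wrist","w8");snap("side","s8")
E
```

```text
-166 126.4 -0.3 0.9 19.97 [568.06  16.07 126.11] [-1.01  1.13 -3.64  0.17  0.64 -0.09]
-166 126.4 0.2 1.3 20.25 [568.38  16.26 126.01] [-3.52 -0.68 -3.83 -0.02  1.08 -0.13]
-165 126.4 0.2 1.3 20.53 [568.68  15.08 125.95] [-4.96  0.63 -4.4   0.12  1.39 -0.26]
```

View pics/w8.png

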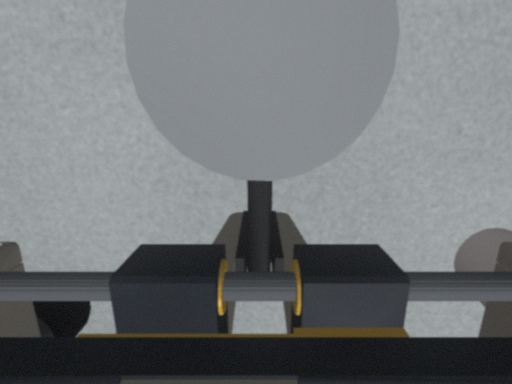

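```bash
python3 - <<'E'
import cv2
i=cv2.imread("pics/s8.png")[130:230,160:300];cv2.imwrite("pics/s8z.png",cv2.resize(i,None,fx=5.5,fy=5.5,interpolation=cv2.INTER_CUBIC))
E
```

```text
(no output)
```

View pics/s8z.png

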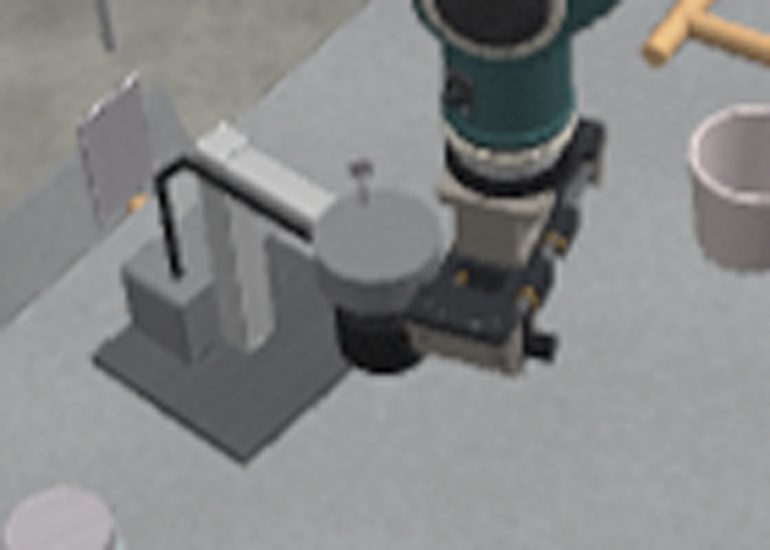

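```bash
cat >> h.py <<'E'
W0=np.array([-.2,-.1,-2.1,-.12,.1,.02])
def rep(tag,n=4):
    w,s=wrench(n,.01);d=w-W0;r=s["tcp_rot"]@np.array([.09,0,0])
    T=d[5]-(r[0]*d[1]-r[1]*d[0])
    u=s["tcp_rot"][:,:2].T@d[:3]
    print(tag,round(s["t"],2),s["eef_pos"].round(2),"F",d[:3].round(2),"toolxy",u.round(1),"M",d[3:].round(2),"Taxis",round(T,2));return d,T,s
E
python3 - <<'E'
from h import *
for hd,z,dx,dy in [(-166,126.2,-.4,.9),(-167,126.2,-.5,.9),(-168,126.2,-.5,.9)]:
    cup_to(hd,z,C=C0+[dx,dy],speed=30)
    d,T,s=rep((hd,z,dx,dy))
E
```

```text
(-166, 126.2, -0.4, 0.9) 20.92 [568.52  16.24 126.2 ] F [-3.79  0.32 -3.98] toolxy [-3.6 -1.2] M [ 0.11  1.16 -0.13] Taxis -0.24
(-167, 126.2, -0.5, 0.9) 21.2 [568.75  17.71 126.72] F [-3.61 -0.72 -0.39] toolxy [-3.7 -0.1] M [ 0.    0.84 -0.1 ] Taxis -0.11
(-168, 126.2, -0.5, 0.9) 21.48 [568.88  19.63 126.83] F [-1.18  0.25  0.62] toolxy [-1.1 -0.5] M [ 0.12  0.34 -0.04] Taxis -0.08
```

```bash
python3 - <<'E'
from h import *
for hd,z,dx,dy in [(-168,128,-.7,.9),(-168,130,-.7,.9),(-168,132,-.7,.9),(-168,134,-.7,.9),(-168,136,-.7,.9),(-168,137.3,-.7,.9)]:
    cup_to(hd,z,C=C0+[dx,dy],speed=30)
    d,T,s=rep((hd,z,dx,dy))
    if d[2]<-4 or np.hypot(*d[:2])>5: break
E
```

```text
(-168, 128, -0.7, 0.9) 21.77 [568.42  19.3  128.46] F [0.05 0.02 0.68] toolxy [ 0.1 -0. ] M [ 0.12  0.1  -0.02] Taxis -0.02
(-168, 130, -0.7, 0.9) 22.05 [567.98  19.25 130.19] F [ 0.3  -0.39  0.15] toolxy [0.2 0.4] M [ 0.04  0.02 -0.06] Taxis -0.02
(-168, 132, -0.7, 0.9) 22.33 [567.79  19.27 132.1 ] F [ 0.14 -0.3   0.53] toolxy [0.1 0.3] M [ 0.05  0.04 -0.08] Taxis -0.05
(-168, 134, -0.7, 0.9) 22.62 [567.73  19.28 134.1 ] F [ 0.31 -0.21  0.59] toolxy [0.3 0.3] M [ 0.06  0.04 -0.06] Taxis -0.03
(-168, 136, -0.7, 0.9) 22.9 [567.74  19.32 136.12] F [ 0.21 -0.29  0.25] toolxy [0.2 0.3] M [ 0.06  0.03 -0.07] Taxis -0.04
(-168, 137.3, -0.7, 0.9) 23.18 [567.68  19.24 137.35] F [ 0.19 -0.42  0.52] toolxy [0.1 0.4] M [ 0.04  0.03 -0.04] Taxis -0.0
```

```bash
python3 - <<'E'
from h import *
dx,dy=-.7,.9;z=137.7
hd=-168
while hd>-212:
    hd-=2 if hd>-174 else 4 if hd>-206 else 1.5
    cup_to(hd,z,C=C0+[dx,dy],speed=40)
    d,T,s=rep(hd,3)
    if abs(d[2])>4 or np.hypot(*d[:2])>4 or abs(T)>.25: print("stop");break
print(s["qpos"].round(0))
E
```

```text
-170 23.46 [567.04  22.67 137.77] F [-0.31 -0.14  0.68] toolxy [-0.3  0.1] M [0.1  0.06 0.  ] Taxis 0.01
-172 23.73 [566.54  25.6  137.71] F [ 0.13 -0.1   0.39] toolxy [0.1 0.1] M [ 0.11  0.02 -0.02] Taxis -0.01
-174 24.01 [566.16  28.6  137.72] F [0.27 0.3  0.71] toolxy [ 0.3 -0.3] M [ 0.12  0.03 -0.01] Taxis -0.04
-178 24.34 [565.69  34.8  137.72] F [-0.04 -0.15 -0.33] toolxy [-0.   0.2] M [ 0.1   0.09 -0.03] Taxis -0.02
-182 24.68 [565.65  40.93 137.69] F [ 0.45 -0.22  0.7 ] toolxy [0.5 0.2] M [ 0.13  0.08 -0.03] Taxis -0.02
-186 25.01 [566.07  47.15 137.68] F [0.79 0.33 0.76] toolxy [ 0.8 -0.4] M [ 0.16  0.05 -0.03] Taxis -0.06
-190 25.34 [566.89  53.4  137.67] F [0.44 0.38 0.07] toolxy [ 0.4 -0.5] M [ 0.21  0.06 -0.03] Taxis -0.07
-194 25.68 [568.15  59.54 137.69] F [-0.02  0.04  0.28] toolxy [-0. -0.] M [ 0.2   0.01 -0.04] Taxis -0.04
-198 26.01 [569.83  65.57 137.65] F [ 0.42 -0.21  0.48] toolxy [0.5 0.1] M [0.2  0.06 0.01] Taxis 0.02
-202 26.34 [571.9   71.51 137.64] F [ 0.38 -0.46  0.76] toolxy [0.5 0.3] M [ 0.23  0.06 -0.  ] Taxis 0.03
-206 26.68 [574.39  77.27 137.63] F [-0.01  0.21 -0.17] toolxy [-0.1 -0.2] M [ 0.23  0.07 -0.03] Taxis -0.05
-207.5 26.95 [575.51  79.4  137.68] F [0.21 0.28 0.3 ] toolxy [ 0.1 -0.3] M [ 0.25  0.08 -0.04] Taxis -0.07
-209.0 27.23 [576.63  81.63 137.68] F [0.24 0.15 0.08] toolxy [ 0.1 -0.2] M [ 0.26  0.03 -0.  ] Taxis -0.02
-210.5 27.5 [577.81  83.75 137.7 ] F [0.07 0.79 0.08] toolxy [-0.3 -0.7] M [ 0.29  0.05 -0.02] Taxis -0.08
-212.0 27.77 [579.02  85.77 137.7 ] F [0.43 0.31 0.33] toolxy [ 0.2 -0.5] M [0.33 0.02 0.01] Taxis -0.03
[  10.   30.  -28.  104.   18.   51. -148.]
```

```bash
python3 - <<'E'
from h import *
dx,dy=-.7,.9;z=137.7
hd=-212
while hd>-224:
    hd-=1
    cup_to(hd,z,C=C0+[dx,dy],speed=20)
    d,T,s=rep(hd,4)
    if abs(d[2])>4 or np.hypot(*d[:2])>3 or abs(T)>.2: print("stop");break
print(s["qpos"].round(0))
E
```

```text
-213 28.06 [579.91  87.07 137.69] F [-0.09  0.64  0.31] toolxy [-0.4 -0.5] M [0.31 0.03 0.01] Taxis -0.03
-214 28.34 [580.78  88.41 137.69] F [ 0.05 -0.03  0.84] toolxy [ 0.1 -0. ] M [0.35 0.02 0.  ] Taxis 0.0
-215 28.62 [581.62  89.66 137.65] F [0.03 0.18 0.17] toolxy [-0.1 -0.2] M [0.28 0.01 0.01] Taxis -0.01
-216 28.91 [582.61  90.7  137.67] F [ 0.6  -0.71  0.53] toolxy [0.9 0.2] M [ 0.15 -0.04 -0.01] Taxis 0.01
-217 29.19 [583.65  91.74 137.7 ] F [ 1.13 -1.99  0.41] toolxy [2.1 0.9] M [-0.11 -0.13 -0.04] Taxis 0.04
-218 29.48 [584.5   92.78 137.66] F [ 0.96 -3.74  1.13] toolxy [3.1 2.4] M [-0.45 -0.12  0.01] Taxis 0.22
stop
[   8.   30.  -27.  103.   17.   51. -154.]
```

The stop is felt at about −217°, 49° on from mid-slot as in the drawing. Next I lower the cup into the notches.

```bash
python3 - <<'E'
from h import *
dx,dy=-.7,.9
for hd,z in [(-217,137.3),(-217,136.2),(-217,135.4),(-217,134.8),(-217,134.2)]:
    cup_to(hd,z,C=C0+[dx,dy],speed=20)
    d,T,s=rep((hd,z),4)
    if d[2]>2.5 or np.hypot(*d[:2])>4.5: print("stop");break
snap("wrist","w9");snap("side","s9");snap("top","t9")
i=cv2.imread("pics/s9.png")[130:230,160:300];cv2.imwrite("pics/s9z.png",cv2.resize(i,None,fx=5.5,fy=5.5,interpolation=cv2.INTER_CUBIC))
E
```

```text
(-217, 137.3) 29.76 [583.75  92.03 137.48] F [ 1.16 -3.42  1.62] toolxy [3. 2.] M [-0.44 -0.25 -0.08] Taxis 0.1
(-217, 136.2) 30.04 [583.81  92.09 136.3 ] F [ 1.89 -3.93  2.27] toolxy [3.9 2. ] M [-0.57 -0.42 -0.07] Taxis 0.11
(-217, 135.4) 30.32 [583.7   92.06 135.46] F [ 2.66 -4.14  2.13] toolxy [4.6 1.7] M [-0.67 -0.51 -0.08] Taxis 0.08
stop
```

View pics/w9.png

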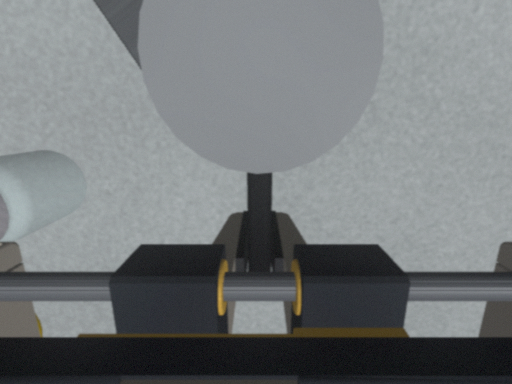

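View pics/s9z.png

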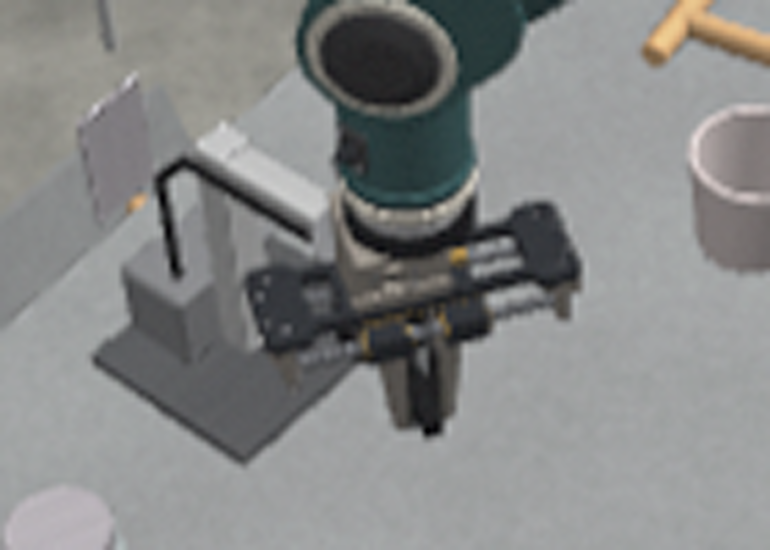

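```bash
python3 - <<'E'
from h import *
for hd,z,dx,dy in [(-217,135.6,0,.4),(-217,135.6,.6,-.1),(-216.5,135.6,.6,-.1)]:
    cup_to(hd,z,C=C0+[dx,dy],speed=20)
    d,T,s=rep((hd,z,dx,dy),4)
E
```

```text
(-217, 135.6, 0, 0.4) 30.76 [583.81  91.98 135.41] F [ 1.22 -3.38  1.85] toolxy [3. 2.] M [-0.43 -0.2  -0.11] Taxis 0.07
(-217, 135.6, 0.6, -0.1) 31.04 [584.11  91.89 135.32] F [-0.75 -1.04  0.5 ] toolxy [0.  1.3] M [-0.04  0.14 -0.08] Taxis 0.04
(-216.5, 135.6, 0.6, -0.1) 31.32 [583.85  91.24 135.41] F [-0.84  0.2  -0.53] toolxy [-0.8  0.3] M [ 0.29  0.26 -0.04] Taxis -0.01
```

Relieved, so I'll continue lowering.

```bash
python3 - <<'E'
from h import *
for hd,z,dx,dy in [(-216.7,135,.5,0),(-216.7,134.4,.5,0),(-216.7,133.8,.5,0),(-216.7,133.2,.5,0)]:
    cup_to(hd,z,C=C0+[dx,dy],speed=20)
    d,T,s=rep((hd,z,dx,dy),4)
    if d[2]>2.3 or np.hypot(*d[:2])>4.5: print("stop");break
E
```

```text
(-216.7, 135, 0.5, 0) 31.61 [584.15  91.35 134.96] F [-1.96  0.5   1.14] toolxy [-1.9  0.8] M [ 0.34  0.38 -0.06] Taxis 0.01
(-216.7, 134.4, 0.5, 0) 31.89 [584.3   91.21 134.45] F [-2.83  1.41  1.78] toolxy [-3.1  0.6] M [ 0.42  0.41 -0.02] Taxis 0.03
(-216.7, 133.8, 0.5, 0) 32.17 [584.45  91.16 133.95] F [-2.67  0.95  2.9 ] toolxy [-2.7  0.8] M [ 0.38  0.36 -0.02] Taxis 0.05
stop
```

```bash
python3 - <<'E'
from h import *
c,s=snap("top","t10");c0,_=snap("side","s10")
i=c["frame"][60:200,190:330,::-1];cv2.imwrite("pics/t10z.png",cv2.resize(i,None,fx=4,fy=4,interpolation=cv2.INTER_CUBIC))
E
```

```text
(no output)
```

View pics/t10z.png

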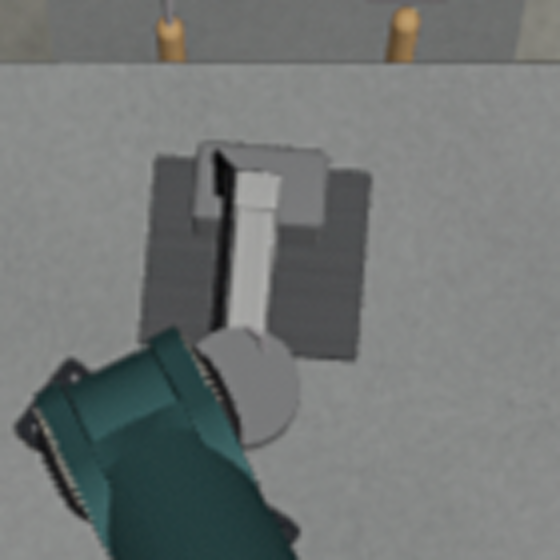

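```bash
python3 - <<'E'
import cv2,numpy as np
a=cv2.imread("pics/top0.png")[130:175,225:275];b=cv2.imread("pics/t10.png")[130:175,225:275];m=cv2.imread("pics/t9.png")[130:175,225:275]
cv2.imwrite("pics/cmp.png",cv2.resize(np.hstack([a,m,b]),None,fx=5,fy=5,interpolation=cv2.INTER_CUBIC))
E
```

```text
(no output)
```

View pics/cmp.png

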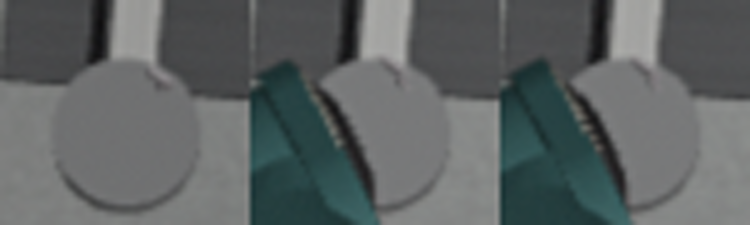

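Middle frame (z 135.4) and right frame (now) show the flag leaning over compared with the start on the left. Next I relieve the residual forces and let go.

```bash
python3 - <<'E'
from h import *
cup_to(-216.8,134.1,C=C0+[0,.4],speed=20); d,T,s=rep("rel",4)
effector.command_gripper(24); d,T,s=rep("open24",4)
effector.command_gripper(60); d,T,s=rep("open60",4)
c,s=snap("wrist","w11")
E
```

```text
rel 32.56 [584.35  91.3  134.19] F [-1.18  0.38  2.43] toolxy [-1.2  0.4] M [0.26 0.07 0.03] Taxis 0.07
open24 32.95 [584.22  91.36 134.15] F [ 0.17 -0.18  1.64] toolxy [0.2 0. ] M [ 0.18 -0.09 -0.03] Taxis -0.02
open60 33.67 [583.98  91.51 134.09] F [0.2  0.1  1.88] toolxy [ 0.1 -0.2] M [ 0.16 -0.09 -0.02] Taxis -0.04
```

View pics/w11.png

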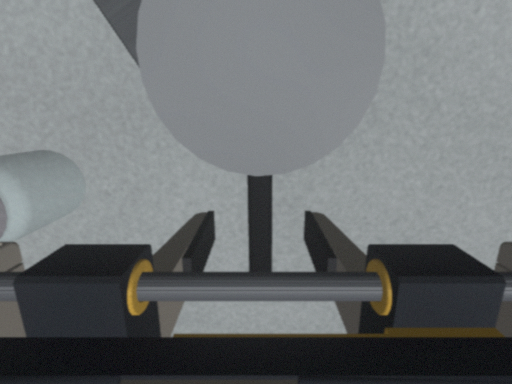

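The cup hangs by itself with the handle free between the fingers. Next I retreat upward and look.

```bash
python3 - <<'E'
from h import *
cup_to(-216.8,185,C=C0+[0,.4],speed=60); d,T,s=rep("up",2)
cup_to(-216.8,260,C=C0+[0,.4],back=60,speed=150); d,T,s=rep("away",2)
manip.goto_joints(planner.ik([430,-120,330],Rz(0)))
c,s=snap("side","s12");t,s=snap("top","t12");print(s["t"],s["eef_pos"])
i=c["frame"][130:230,160:300,::-1];cv2.imwrite("pics/s12z.png",cv2.resize(i,None,fx=5.5,fy=5.5,interpolation=cv2.INTER_CUBIC))
i=t["frame"][100:220,190:330,::-1];cv2.imwrite("pics/t12z.png",cv2.resize(i,None,fx=5,fy=5,interpolation=cv2.INTER_CUBIC))
E
```

```text
up 34.73 [583.69  91.4  184.58] F [0.04 0.3  1.61] toolxy [-0.1 -0.3] M [ 0.2  -0.1  -0.04] Taxis -0.07
away 35.54 [535.98 126.68 259.34] F [-0.    0.41  1.77] toolxy [-0.2 -0.3] M [ 0.19 -0.09 -0.04] Taxis -0.07
36.7667 [ 430.34802451 -119.30130973  329.55626164]
```

View pics/s12z.png

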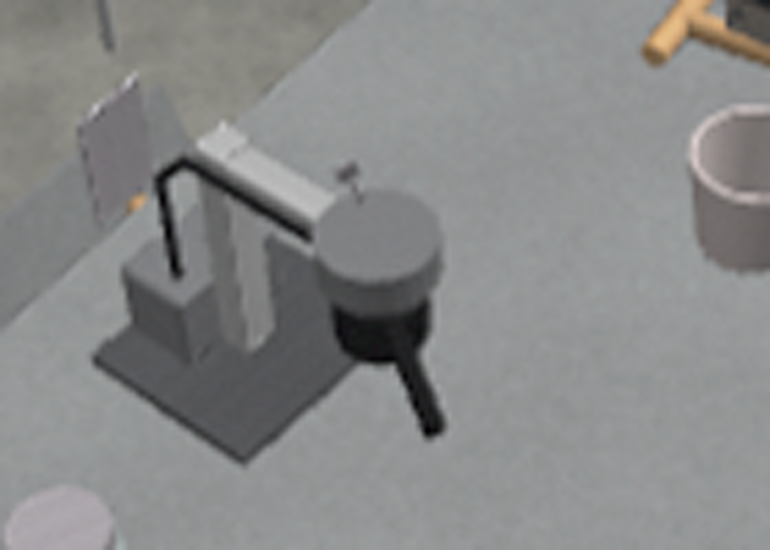

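View pics/t12z.png

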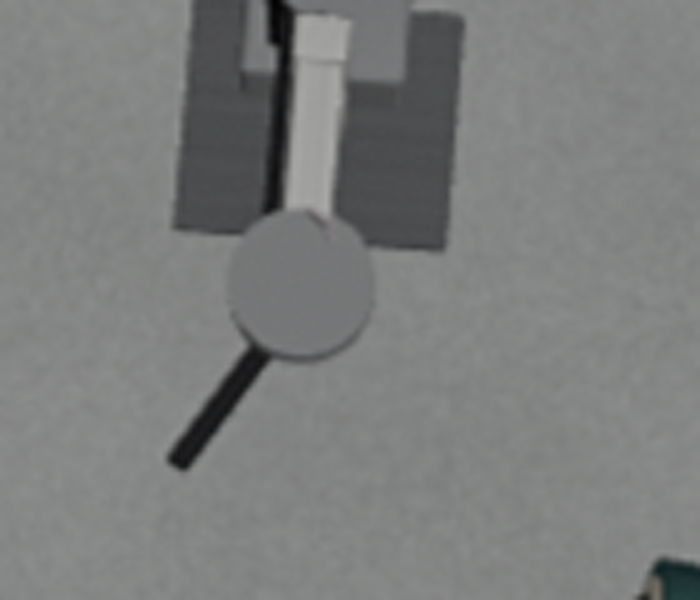

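View pics/s12.png

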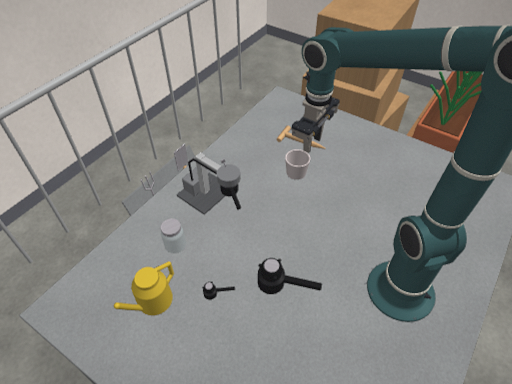

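The side view shows the cup hanging level, with its handle tip at zoomed (433,425). The flag head has moved from (360,168) to (347,172), so it is tipped, and the other things are where they were. Handing in.

```bash
python3 - <<'E'
from h import *
print(workorder.sign_off(), readout.observe()["t"])
E
```

```text
the job is handed in; nothing more can be done
the job is handed in; nothing more can be done
```

The middle-sized strainer cup is locked under the collar and hangs by itself. I handed the job in right after the last pictures, which were taken at about 37 s of the 72 s allowed.

- **How it went:** I gripped the cup by its handle and pressed up lightly. I swept clockwise and found the slots at about −168° world heading, 10° from the drawing, then raised the cup freely through them. It turned 49° to the stop, matching the drawing, and I lowered it into the notches and opened the fingers.
- **Forces:** No reading I took was above about 6.7 N in all. At the stop, torque about the axis was at most 0.22 N m, against the 0.85 N m limit.
- **Off-centre contact:** My first estimate of the collar centre was 1 to 2 mm off. I felt sideways forces of up to 5 N while entering the slots and lowering at the stop, and relieved them by shifting the cup.
- **Last checks:** After letting go, the handle stayed at −217° and the cup stayed up. The flag is visibly tipped in both the side and top views, though I judged that by comparing pictures and did not measure its angle. The arm is clear, and the jug, jar, pot, dibber and other cups look to be where they were.

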